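# Park the microscope objectives

### The arm

A 6-joint arm with a two-finger parallel gripper is mounted at the origin on the work surface. World frame = base frame: x ahead of the robot, y to its left, z up, the work surface at z = 0. Lengths are in mm, angles in rad, forces in N, time in s.
With the tool pointing down it reaches from about 275 to 1000 mm from the base axis. Payload 8.4 kg.
Tool frame: the origin (TCP) lies between the finger pads; the fingertips stand 8 mm ahead of it and the grasp point (between the pads) lies 11 mm behind it (tcp_to_tips is the distance from the TCP to the fingertips, in mm); z points along the fingers, y is the line along which they close (so a half turn about z gives the same grasp; the last joint's range is limited). The gripper opens to 85 mm and grips with 20 to 120 N. Pads are 22 mm wide; open, the fingers measure 114 mm over their backs; the gripper's body (76 mm by 85 mm) begins 54 mm behind the grasp point. The pads swing forward as they close: fully open they stand 13 mm farther back than shut.
Start: joints at [1.281, 0.353, 1.633, -0, 1.155, -0.002], TCP at [177.401, 599.297, 239.281] pointing down, gripper open.
Joint ranges: [-2.63, 2.63], [-0.92, 2.1], [0.06, 2.66], [-1.3, 4.44], [0, 2.69], [-3.02, 3.02]. Speed limits (rad/s): [2.22, 2.22, 2.79, 3.14, 3.14, 3.14].

### API

Orientations are given as [roll, pitch, yaw] about the fixed x, y, z axes, in that order (R = Rz(yaw) Ry(pitch) Rx(roll)).
In Python, from rig import * gives the robot as it stands.
- The arm moves only by the tool step_arm, never from a script. Its argument "motion" is a list of rows, each an object with "claw": the finger opening in mm, from 0 to 85.4; "delta_pos": the shift along the tool's x, y, z in mm, a list of three; "turn": the turn about the tool's z in rad. In form: [{"claw": claw, "delta_pos": [dx, dy, dz], "turn": turn}, ...]. A call has 1 to 8 rows; each row shifts and turns the commanded pose from where the row before left it, along the tool's axes as they then stand; what a row does not reach is not made up. A row lasts 1/12 s, in which the tool goes at most 41.7 mm and 7.16 degrees, less where a joint would pass 70% of its speed; a pose out of reach is approached as far as the arm can. A call is refused whole if a number of a shift passes 41.7 or a number of a turn 0.125, either way. A call with a gripper value outside its range is refused whole. The fingers move at their own pace and stop on an object; "force" is the grip in N (left out, the last holds). Time passes only in rows, so rows that do not move let the fingers close. It gives the time, the measured TCP pose, the force, the opening and the grip force at its end, in the units of the state.
- sense(): the state, without advancing time (a new reading comes with each control period).
- grab_frame(name): name is "side" or "top"; returns a dict with "img" (480x640x3 uint8, red, green, blue), "vertical_fov" (degrees; the focal length in pixels is half the picture's height over the tangent of half this angle, whatever the lens; pixels are square), "cx", "cy" (the principal point, pixels), "D" ([k1, k2, p1, p2, k3] as OpenCV has them; the pictures are not rectified), "R" (3x3) and "t" (3): a world point X has camera coordinates R X + t. Camera axes: x right, y down, z forward; pixel columns grow to the right and rows downward; lengths in mm; the calibration is good to about 2 mm. A picture is of the moment at which its call begins. There is no depth.
- sign_off(): hands the job in; it is judged then, once.
The state is a dict: "clock": time; "qpos": joint angles; "qvel": joint speeds; "joint_efforts": joint torques, N m; "eef_pos": TCP position; "tcp_rot": TCP orientation; "contact_force": force on the tool from outside, world axes, zero at the start; "wrist_torque": the same for the moment, N m; "opening": opening from 0.0 (shut) to 1.0 (fully open); "grasp_force": force on a finger pad.
Only numpy, scipy, OpenCV 4.12 (cv2) and the standard library are available. Lean on these libraries where they do the work, as an engineer would, in place of code of your own. Each camera call takes 0.05 s, during which the arm holds its last target. There are 200 camera calls.

### The job

Park the three objective lenses (the cream ones with a steel neck), one of which is packed tight with two eyepieces in the wooden case: stand each upright in the round dish of its own size, the large one in the widest dish, the medium one in the middle-sized dish and the small one in the narrowest. Set them down gently, do not drop them, and leave the eyepieces standing where they are.

Things in the scene. Friction and masses are not known exactly. Their poses are not given: they have to be found in the camera images.
- objective_large: The large objective lens, upright: cream cylinder, diameter 66 mm, height 38 mm, black band near its foot; on its flat top a steel neck to grip, diameter 26, height 30 mm. Origin: centre of underside, z up. Loose, up to 450 g. Stands somewhere on the bench.
- objective_medium: The medium objective lens, upright: cream cylinder, diameter 52 mm, height 42 mm, black band near its foot; on its flat top a steel neck to grip, diameter 26, height 30 mm. Origin: centre of underside, z up. Loose, up to 330 g. In the wooden case, on its floor, in any of the three places, touching its neighbours and the walls: draw it straight up 35 mm or more before moving it aside.
- objective_small: The small objective lens, upright: cream cylinder, diameter 38 mm, height 50 mm, black band near its foot; on its flat top a steel neck to grip, diameter 26, height 30 mm. Origin: centre of underside, z up. Loose, up to 210 g. Stands somewhere on the bench.
- dish_wide: Widest of three shallow round aluminium parking dishes, with grey felt floor: inner diameter 82 mm, outer 92 mm, rim 10 mm above the bench, floor 4 mm above the bench. It belongs to the large objective (16 mm play across). Fixed to the bench. Origin at the centre of its underside, on the bench, z up; round.
- dish_middle: Middle-sized of three shallow round aluminium parking dishes, with grey felt floor: inner diameter 68 mm, outer 78 mm, rim 10 mm above the bench, floor 4 mm above the bench. It belongs to the medium objective (16 mm play across). Fixed to the bench. Origin at the centre of its underside, on the bench, z up; round.
- dish_narrow: Narrowest of three shallow round aluminium parking dishes, with grey felt floor: inner diameter 54 mm, outer 64 mm, rim 10 mm above the bench, floor 4 mm above the bench. It belongs to the small objective (16 mm play across). Fixed to the bench. Origin at the centre of its underside, on the bench, z up; round.
- case: Open case of light wood, 66 x 170 mm outside (x, y) and 34 mm high, walls and floor 5 mm thick, fixed to the bench. It holds three round things in a row along its y axis, 53 mm apart. Origin at the centre of its underside, z up.
- eyepiece_a: eyepiece, a bystander: plain low cylinder with no neck, 52 mm in diameter and 34 mm high, grey foot and black rubber top with a lens in it. Origin at the centre of its underside. Loose, 150 g. Stands in the case.
- eyepiece_b: eyepiece, a bystander: plain low cylinder with no neck, 52 mm in diameter and 34 mm high, grey foot and black rubber top with a lens in it. Origin at the centre of its underside. Loose, 150 g. Stands in the case.
- eyepiece_c: eyepiece, a bystander: plain low cylinder with no neck, 52 mm in diameter and 34 mm high, grey foot and black rubber top with a lens in it. Origin at the centre of its underside. Loose, 150 g. Stands on the bench. (A white plastic slide mailer, 80 x 34 x 18 mm, lies on the bench as well; it has no part in the job.)
There are look-alikes about, which are no part of the job. What is shaped like the dish_wide but purple or yellow is not meant.

How it is judged:
By the outcome, as a careful person would: the job done as asked, in the order asked, and still so for the second after the job is handed in, with the robot touching nothing.
It also fails if it takes over 90 s, if anything falls off the work surface, if the arm or the gripper's body presses on something with over 40 N, if the wrist force passes 120 N, or if a joint passes its speed limit or range.

## Working session

There is one attempt and no reset: what is moved stays moved. The work goes in short steps, Python scripts to look and compute and a tool call to move; the robot and the scene stay as the last step left them, time stands still between calls to the robot, and variables do not carry over. Pictures are saved under pics/ and viewed, at most 14 in all, crops included, and the job is handed in when it is done.

Besides the shell and the picture viewer there is one more tool, called after "Emit:" as name([rows], argument=value, ...), one row to a line, values as JSON. step_arm: Moves the arm, as the interface text tells. Its arguments: {"type":"object","properties":{"motion":{"type":"array","items":{"type":"object","properties":{"claw":{"type":"number"},"delta_pos":{"type":"array","items":{"type":"number"}},"turn":{"type":"number"}}}},"force":{"type":"number"}},"required":["motion"]}

```bash
mkdir -p pics; cat > h.py <<'E'
from rig import *
import numpy as np, cv2
def K(f):
    h=f["img"].shape[0]; fl=h/2/np.tan(np.radians(f["vertical_fov"])/2)
    return np.array([[fl,0,f["cx"]],[0,fl,f["cy"]],[0,0,1]])
def ray(f,px,z):
    u=cv2.undistortPoints(np.array([[px]],float),K(f),np.array(f["D"],float))[0,0]
    R=np.array(f["R"]);t=np.array(f["t"]).ravel()
    c=-R.T@t; d=R.T@np.array([u[0],u[1],1]); return c+d*(z-c[2])/d[2]
def save(f,n): cv2.imwrite("pics/"+n,f["img"][:,:,::-1])
def proj(f,X):
    r=cv2.Rodrigues(np.array(f["R"],float))[0]
    return cv2.projectPoints(np.array([X],float),r,np.array(f["t"],float),K(f),np.array(f["D"],float))[0][0,0]
E
python3 - <<'E'
from h import *
for n in("top","side"):
    f=grab_frame(n); save(f,n+"1.png"); R=np.array(f["R"]); print(n,f["vertical_fov"],-R.T@np.array(f["t"]),R.round(2).tolist(),f["D"])
print(sense())
E
```

```text
top 49.274671276742566 [ 291.4940988   -67.65594929 1114.26408812] [[-0.02, -1.0, -0.01], [-0.99, 0.02, -0.15], [0.15, 0.01, -0.99]] [-0.15303162  0.          0.          0.          0.        ]
side 47.94590053425245 [ -33.15738964 -772.28311621  627.92443397] [[0.83, -0.55, 0.01], [-0.3, -0.47, -0.83], [0.47, 0.69, -0.56]] [-0.14984019  0.          0.          0.          0.        ]
{'clock': 0.1, 'qpos': array([ 1.28057881e+00,  3.53597730e-01,  1.63402037e+00, -5.66027076e-06,
        1.15517785e+00, -2.41690278e-03]), 'qvel': array([-0.0004618 , -0.00051525, -0.00018596, -0.00034946,  0.00072431,
        0.00102134]), 'joint_efforts': array([ 8.73287354e-04, -6.06358767e+01, -3.42815387e+01,  5.43531905e-05,
        4.01972633e-03, -2.01806563e-05]), 'eef_pos': array([177.30326848, 598.91884107, 238.64182629]), 'tcp_rot': array([-3.14038934e+00,  2.26736475e-06,  2.85379433e+00]), 'contact_force': array([-0.07439296,  0.23829332, -0.05233371]), 'wrist_torque': array([ 0.03857428, -0.03647928, -0.00294247]), 'grasp_force': 0.0, 'opening': 0.9975645811760963}
```

View pics/top1.png

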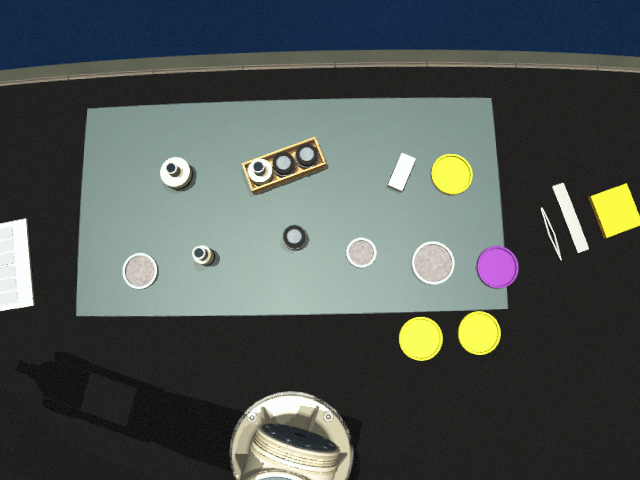

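View pics/side1.png

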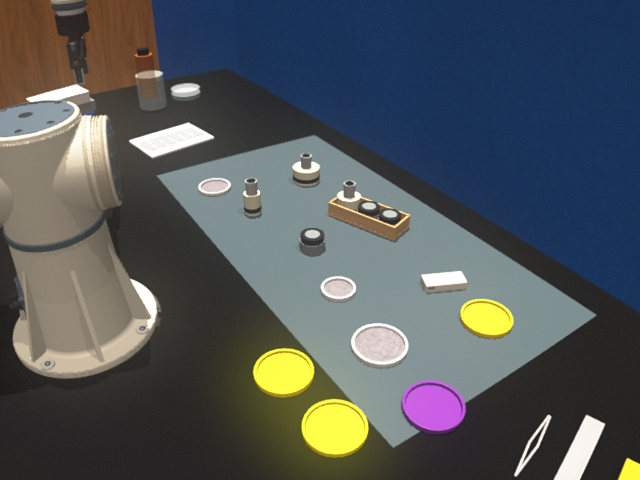

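Candidates (top view): objectives at (176,172) large, (260,171) medium in the case, and (203,255) small; look-alike eyepieces at (283,163), (307,155) and (294,237). Grey dishes at (433,263), (140,271) and (361,252); purple and yellow decoys at (497,267), (452,174), (420,338) and (480,332). I'll measure these and check one crop.

```bash
cat > m.py <<'E'
from h import *
f=grab_frame("top"); s=grab_frame("side"); im=f["img"]
def dish(px):
    x,y=px; g=cv2.cvtColor(im,cv2.COLOR_RGB2GRAY)
    hsv=cv2.cvtColor(im,cv2.COLOR_RGB2HSV).astype(int)
    m=((g>175)&(hsv[...,1]<40)).astype(np.uint8); w=np.zeros_like(m); w[y-28:y+28,x-28:x+28]=1
    pts=np.argwhere(m*w)[:,::-1]
    h=cv2.convexHull(pts.astype(np.int32)); P=np.array([ray(f,p[0],10)[:2] for p in h],np.float32)
    return cv2.minEnclosingCircle(P)
for n,p in dict(wide=(433,263),mid=(140,271),nar=(361,252)).items(): print(n,dish(p))
for n,p in dict(L=(172,168),M=(257,166),S=(199,252)).items():
    for z in (68,72,80): print(n,z,ray(f,p,z).round(1))
t=[cv2.resize(im[y-30:y+30,x-30:x+30],None,fx=6,fy=6,interpolation=cv2.INTER_NEAREST) for x,y in((176,172),(260,168),(203,255))]
u=[]
for x,y in((306,165),(349,193),(252,195)): u.append(cv2.resize(s["img"][y-30:y+30,x-30:x+30],(266,266),interpolation=cv2.INTER_NEAREST))
t=np.vstack([np.hstack([cv2.resize(a,(266,266),interpolation=cv2.INTER_NEAREST) for a in t]),np.hstack(u)])
cv2.imwrite("pics/crop1.png",t[:,:,::-1])
E
python3 m.py
```

```text
wide ((394.9132080078125, -309.72296142578125), 47.13951873779297)
mid ((389.759765625, 322.7474670410156), 39.935028076171875)
nar ((411.87994384765625, -149.79612731933594), 72.25001525878906)
L 68 [598.4 237.5  68. ]
L 72 [597.2 236.4  72. ]
L 80 [594.9 234.   80. ]
M 68 [597.3  57.7  68. ]
M 72 [596.1  57.2  72. ]
M 80 [593.7  56.2  80. ]
S 68 [419.9 176.6  68. ]
S 72 [419.4 175.7  72. ]
S 80 [418.4 173.8  80. ]
```

View pics/crop1.png

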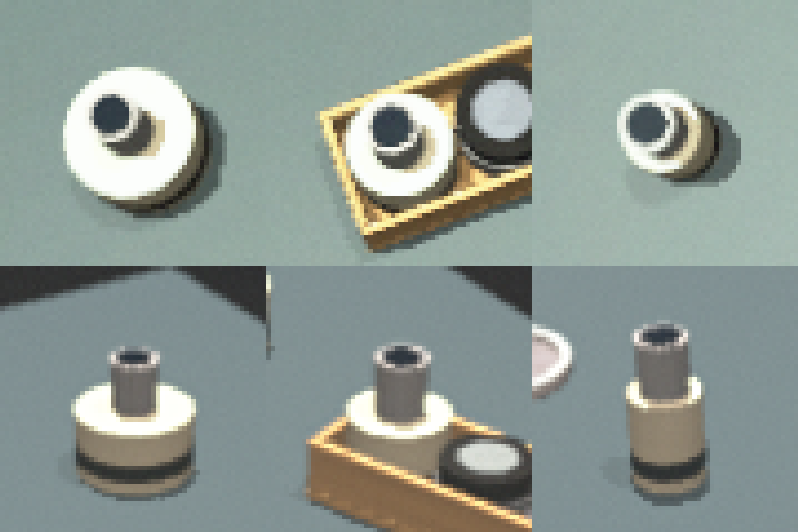

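The crop confirms all three choices: cream bodies, steel necks with dark bores, and the medium one in the case's left place. Neck tops are near (171,168), (259,167) and (199,253). Next I'll triangulate the bores.

```bash
cat > m2.py <<'E'
from h import *
f=grab_frame("top"); s=grab_frame("side")
def comp(m,px):
    n,l,st,c=cv2.connectedComponentsWithStats(m.astype(np.uint8))
    d=[np.hypot(*(c[i]-px)) if st[i,4]>8 else 1e9 for i in range(1,n)]; i=1+int(np.argmin(d)); return c[i],st[i],l==i
def dark(F,px,th):
    w=np.zeros(F["img"].shape[:2],bool); x,y=px; w[y-7:y+8,x-7:x+8]=1
    c,st,_=comp(w&(F["img"].max(2)<th),px); return c,st[4]
def P(F): return K(F)@np.c_[np.array(F["R"]),np.array(F["t"]).ravel()]
def ud(F,p): return cv2.undistortPoints(np.array([[p]],float),K(F),np.array(F["D"],float),P=K(F))[0,0]
for n,a,b,z in (("L",(171,168),(306,158),68),("M",(259,167),(349,185),77),("S",(199,253),(251,182),80)):
    ca,aa=dark(f,a,75); cb,ab=dark(s,b,75)
    X=cv2.triangulatePoints(P(f),P(s),ud(f,ca),ud(s,cb))[:,0]; X=X[:3]/X[3]
    print(n,ca.round(1),aa,cb.round(1),ab,X.round(1),"top@z",ray(f,ca,z).round(1),"side@z",ray(s,cb,z).round(1))
for n,a,b in (("wide",(433,263),(380,345)),("mid",(140,271),(214,187)),("nar",(361,252),(338,289))):
    for F,p in((f,a),(s,b)):
        hsv=cv2.cvtColor(F["img"],cv2.COLOR_RGB2HSV).astype(int)
        h0=hsv[...,0]; m=(((h0<25)|(h0>125))&(hsv[...,2]>110))|(hsv[...,2]>200)
        c,st,l=comp(m,p); h=cv2.convexHull(np.argwhere(l)[:,::-1].astype(np.int32))
        print(n,c.round(1),st[4],cv2.minEnclosingCircle(np.array([ray(F,q[0],9)[:2] for q in h],np.float32)))
E
python3 m2.py
```

```text
L [170.5 167.2] 47 [305.4 155.1] 7 [599.8 241.2  67.7] top@z [600.2 240.9  68. ] side@z [599.  240.8  68. ]
M [257.2 167.6] 17 [349.1 183.1] 14 [592.9  55.4  76.5] top@z [591.2  56.2  77. ] side@z [594.   54.3  77. ]
S [205.6 254.7] 9 [250.7 180.3] 13 [410.9 158.8  88.9] top@z [412.8 160.3  80. ] side@z [417.3 174.4  80. ]
wide [432.7 262.4] 1435 ((394.83489990234375, -309.1418151855469), 46.659969329833984)
wide [379.3 345. ] 2044 ((391.80816650390625, -311.70159912109375), 50.283321380615234)
mid [139.2 270.4] 968 ((389.6227722167969, 322.7723083496094), 39.185890197753906)
mid [214.  186.7] 495 ((384.42987060546875, 317.18646240234375), 47.24217987060547)
nar [361. 252.] 724 ((420.3943786621094, -156.5585174560547), 32.68443298339844)
nar [337.9 288.6] 741 ((416.97882080078125, -159.4375), 36.764808654785156)
```

Positions are good enough to set out: L (600,241), M (593,55), S (417,174); dishes wide (394,-310), mid (389,322), narrow (419,-158).

Emit:
step_arm([
  {"claw": 85,"delta_pos": [0,0,0],"turn": -0.096},
  {"claw": 85,"delta_pos": [0,0,0],"turn": -0.096},
  {"claw": 85,"delta_pos": [0,0,0],"turn": -0.096},
  {"claw": 85,"delta_pos": [-20,-18,0],"turn": 0},
  {"claw": 85,"delta_pos": [-30,-26,0],"turn": 0},
  {"claw": 85,"delta_pos": [-30,-26,0],"turn": 0},
  {"claw": 85,"delta_pos": [-30,-26,0],"turn": 0},
  {"claw": 85,"delta_pos": [-30,-26,0],"turn": 0},
], force=60)

```text
clock: 0.97
eef_pos: [318.4, 476.1, 239.3]
tcp_rot: [3.142, 0.0, -3.141]
contact_force: [0.0, 0.6, 0.5]
opening: 0.996
grasp_force: 0.0
```

Emit:
step_arm([
  {"claw": 85,"delta_pos": [-34,-28,0],"turn": 0},
  {"claw": 85,"delta_pos": [-34,-28,0],"turn": 0},
  {"claw": 85,"delta_pos": [-34,-28,0],"turn": 0},
  {"claw": 85,"delta_pos": [-34,-28,0],"turn": 0},
  {"claw": 85,"delta_pos": [-34,-28,0],"turn": 0},
  {"claw": 85,"delta_pos": [-34,-28,0],"turn": 0},
  {"claw": 85,"delta_pos": [-34,-28,0],"turn": 0},
  {"claw": 85,"delta_pos": [-34,-28,0],"turn": 0},
])

```text
clock: 1.63
eef_pos: [576.2, 263.8, 239.4]
tcp_rot: [3.141, 0.0, -3.142]
contact_force: [0.1, 1.2, 0.2]
opening: 1.001
grasp_force: 0.0
```

Emit:
step_arm([
  {"claw": 85,"delta_pos": [-10.6,-12.3,0],"turn": 0},
  {"claw": 85,"delta_pos": [0,0,30],"turn": 0},
  {"claw": 85,"delta_pos": [0,0,35],"turn": 0},
  {"claw": 85,"delta_pos": [0,0,35],"turn": 0},
  {"claw": 85,"delta_pos": [0,0,20],"turn": 0},
  {"claw": 85,"delta_pos": [0,0,0],"turn": 0},
  {"claw": 85,"delta_pos": [0,0,0],"turn": 0},
])

```text
clock: 2.22
eef_pos: [584.6, 253.1, 118.6]
tcp_rot: [-3.141, -0.002, -3.141]
contact_force: [0.3, -0.8, 0.5]
opening: 0.997
grasp_force: 0.0
```

```bash
python3 - <<'E'
from h import *
f=grab_frame("top"); s=grab_frame("side")
a=cv2.resize(f["img"][120:220,120:220],(400,400)); b=cv2.resize(s["img"][90:210,240:360],(400,400))
cv2.imwrite("pics/c2.png",np.hstack([a,b])[:,:,::-1]); print(sense()["eef_pos"])
E
```

```text
[586.3544558  253.82204663 121.04161812]
```

View pics/c2.png

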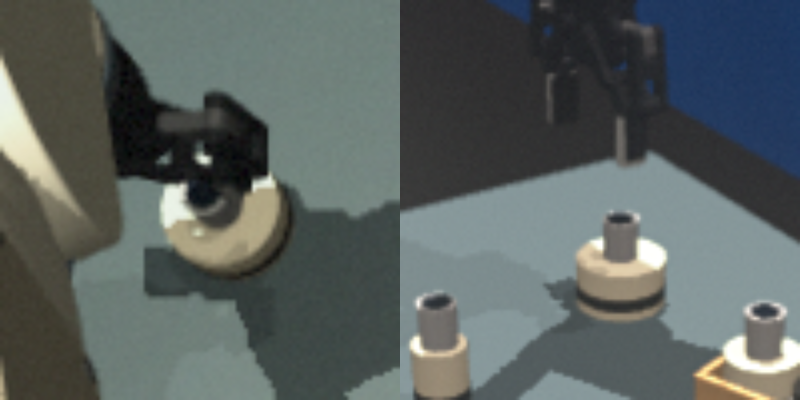

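Emit:
step_arm([
  {"claw": 85,"delta_pos": [-13.5,-12.5,0],"turn": 0},
  {"claw": 85,"delta_pos": [0,0,0],"turn": 0},
  {"claw": 85,"delta_pos": [0,0,0],"turn": 0},
])

```text
clock: 2.57
eef_pos: [600.3, 240.9, 121.4]
tcp_rot: [3.14, 0.003, 3.141]
contact_force: [-0.4, 0.5, -0.5]
opening: 0.993
grasp_force: 0.0
```

```bash
python3 - <<'E'
from h import *
f=grab_frame("top"); s=grab_frame("side")
a=cv2.resize(f["img"][120:220,120:220],(400,400)); b=cv2.resize(s["img"][90:210,240:360],(400,400))
cv2.imwrite("pics/c3.png",np.hstack([a,b])[:,:,::-1]); print(sense()["eef_pos"])
E
```

```text
[599.21175754 241.12978978 120.57298042]
```

View pics/c3.png

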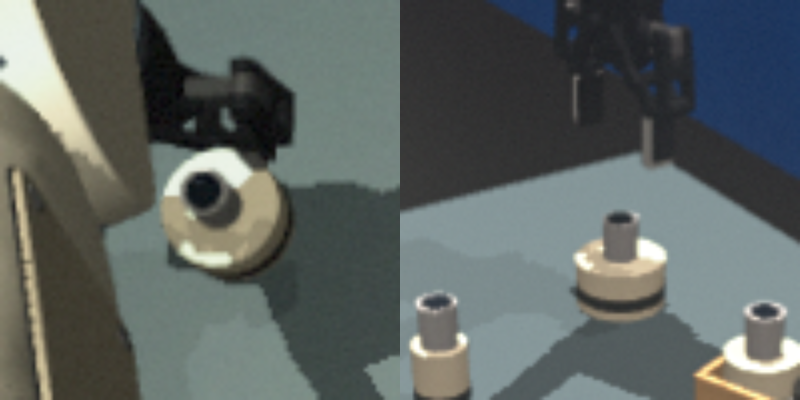

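```bash
python3 - <<'E'
from h import *
f=grab_frame("top"); s=grab_frame("side")
for d in(-45,45):
  for z in(113,125): print(d,z,proj(s,[599.2,241+d,z]),proj(f,[599.2,241+d,z]))
E
```

```text
-45 113 [315.68015409 144.47131036] [186.01608092 160.83868496]
-45 125 [315.71634675 139.70012448] [184.51298424 159.107581  ]
45 113 [295.61613494 131.7001211 ] [142.71000327 162.3842585 ]
45 125 [295.55877699 127.11103629] [140.75772122 160.69264087]
```

Emit:
step_arm([
  {"claw": 85,"delta_pos": [0,0,25],"turn": 0},
  {"claw": 85,"delta_pos": [0,0,25],"turn": 0},
  {"claw": 85,"delta_pos": [0,0,15],"turn": 0},
  {"claw": 85,"delta_pos": [0,0,5],"turn": 0},
  {"claw": 85,"delta_pos": [0,0,0],"turn": 0},
  {"claw": 85,"delta_pos": [0,0,0],"turn": 0},
])

```text
clock: 3.27
eef_pos: [599.1, 241.0, 49.8]
tcp_rot: [3.141, 0.0, -3.141]
contact_force: [-0.1, 0.0, 0.8]
opening: 0.996
grasp_force: 0.0
```

Emit:
step_arm([
  {"claw": 50,"delta_pos": [0,0,0],"turn": 0},
  {"claw": 32,"delta_pos": [0,0,0],"turn": 0},
  {"claw": 20,"delta_pos": [0,0,0],"turn": 0},
  {"claw": 10,"delta_pos": [0,0,0],"turn": 0},
  {"claw": 10,"delta_pos": [0,0,0],"turn": 0},
  {"claw": 10,"delta_pos": [0,0,0],"turn": 0},
])

```text
clock: 3.77
eef_pos: [599.2, 241.0, 50.0]
tcp_rot: [3.141, 0.001, -3.141]
contact_force: [-1.7, 1.1, 5.4]
opening: 0.284
grasp_force: 58.7
```

Emit:
step_arm([
  {"claw": 10,"delta_pos": [0,0,-8],"turn": 0},
  {"claw": 10,"delta_pos": [0,0,-16],"turn": 0},
  {"claw": 10,"delta_pos": [0,0,-24],"turn": 0},
  {"claw": 10,"delta_pos": [0,0,-24],"turn": 0},
  {"claw": 10,"delta_pos": [0,0,-24],"turn": 0},
  {"claw": 10,"delta_pos": [0,0,-24],"turn": 0},
  {"claw": 10,"delta_pos": [0,0,0],"turn": 0},
  {"claw": 10,"delta_pos": [0,0,0],"turn": 0},
])

```text
clock: 4.43
eef_pos: [599.4, 240.8, 170.4]
tcp_rot: [3.141, 0.002, -3.141]
contact_force: [0.1, -0.5, -4.2]
opening: 0.282
grasp_force: 59.4
```

Emit:
step_arm([
  {"claw": 10,"delta_pos": [4,-10,0],"turn": 0},
  {"claw": 10,"delta_pos": [8,-20,0],"turn": 0},
  {"claw": 10,"delta_pos": [10,-27,0],"turn": 0},
  {"claw": 10,"delta_pos": [10,-27,0],"turn": 0},
  {"claw": 10,"delta_pos": [10,-27,0],"turn": 0},
  {"claw": 10,"delta_pos": [10,-27,0],"turn": 0},
  {"claw": 10,"delta_pos": [10,-27,0],"turn": 0},
  {"claw": 10,"delta_pos": [10,-27,0],"turn": 0},
])

```text
clock: 5.1
eef_pos: [524.3, 46.8, 167.3]
tcp_rot: [-3.141, -0.004, -3.141]
contact_force: [0.1, -0.8, -2.8]
opening: 0.286
grasp_force: 59.4
```

Emit:
step_arm([
  {"claw": 10,"delta_pos": [10,-27,0],"turn": 0},
  {"claw": 10,"delta_pos": [10,-27,0],"turn": 0},
  {"claw": 10,"delta_pos": [10,-27,0],"turn": 0},
  {"claw": 10,"delta_pos": [10,-27,0],"turn": 0},
  {"claw": 10,"delta_pos": [10,-27,0],"turn": 0},
  {"claw": 10,"delta_pos": [10,-27,0],"turn": 0},
  {"claw": 10,"delta_pos": [10,-27,0],"turn": 0},
  {"claw": 10,"delta_pos": [10,-27,0],"turn": 0},
])

```text
clock: 5.77
eef_pos: [444.3, -168.3, 167.5]
tcp_rot: [3.141, -0.003, -3.141]
contact_force: [-0.1, -1.4, -3.8]
opening: 0.281
grasp_force: 59.4
```

Emit:
step_arm([
  {"claw": 10,"delta_pos": [10,-27,0],"turn": 0},
  {"claw": 10,"delta_pos": [10,-27,0],"turn": 0},
  {"claw": 10,"delta_pos": [10,-27,0],"turn": 0},
  {"claw": 10,"delta_pos": [8,-20,0],"turn": 0},
  {"claw": 10,"delta_pos": [5,-10,0],"turn": 0},
  {"claw": 10,"delta_pos": [0,-5,0],"turn": 0},
  {"claw": 10,"delta_pos": [0,0,0],"turn": 0},
  {"claw": 10,"delta_pos": [0,0,0],"turn": 0},
])

```text
clock: 6.43
eef_pos: [403.7, -282.6, 168.6]
tcp_rot: [3.14, -0.001, 3.141]
contact_force: [0.5, 0.3, -3.4]
opening: 0.283
grasp_force: 59.5
```

Emit:
step_arm([
  {"claw": 10,"delta_pos": [5,-14,0],"turn": 0},
  {"claw": 10,"delta_pos": [5,-13,0],"turn": 0},
  {"claw": 10,"delta_pos": [0,0,15],"turn": 0},
  {"claw": 10,"delta_pos": [0,0,25],"turn": 0},
  {"claw": 10,"delta_pos": [0,0,25],"turn": 0},
  {"claw": 10,"delta_pos": [0,0,20],"turn": 0},
  {"claw": 10,"delta_pos": [0,0,0],"turn": 0},
  {"claw": 10,"delta_pos": [0,0,0],"turn": 0},
])

```text
clock: 7.1
eef_pos: [393.7, -308.9, 83.6]
tcp_rot: [3.14, -0.002, -3.14]
contact_force: [-0.6, -0.8, -3.6]
opening: 0.288
grasp_force: 59.6
```

```bash
python3 - <<'E'
from h import *
f=grab_frame("top"); s=grab_frame("side")
a=cv2.resize(f["img"][210:310,380:480],(400,400)); b=cv2.resize(s["img"][270:390,320:440],(400,400))
cv2.imwrite("pics/c4.png",np.hstack([a,b])[:,:,::-1]); print(sense()["eef_pos"])
E
```

```text
[ 394.92164696 -310.27041381   85.30979075]
```

View pics/c4.png

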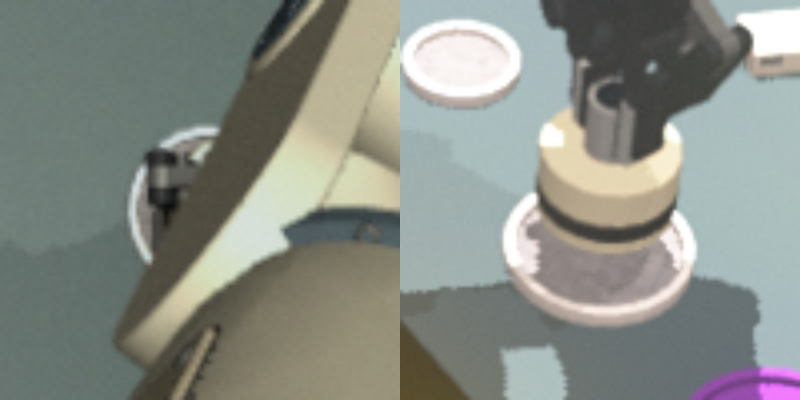

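The large lens hangs upright, centred over the wide dish at side-crop (600,250). Lowering it now.

Emit:
step_arm([
  {"claw": 10,"delta_pos": [0,0,12],"turn": 0},
  {"claw": 10,"delta_pos": [0,0,10],"turn": 0},
  {"claw": 10,"delta_pos": [0,0,5],"turn": 0},
  {"claw": 10,"delta_pos": [0,0,2],"turn": 0},
  {"claw": 10,"delta_pos": [0,0,1],"turn": 0},
  {"claw": 10,"delta_pos": [0,0,0],"turn": 0},
  {"claw": 10,"delta_pos": [0,0,0],"turn": 0},
])

```text
clock: 7.78
eef_pos: [394.2, -310.5, 54.6]
tcp_rot: [-3.141, 0.0, -3.141]
contact_force: [0.0, 1.1, -3.0]
opening: 0.282
grasp_force: 59.7
```

Emit:
step_arm([
  {"claw": 10,"delta_pos": [0,0,0.8],"turn": 0},
  {"claw": 10,"delta_pos": [0,0,0],"turn": 0},
  {"claw": 10,"delta_pos": [0,0,0],"turn": 0},
])

```text
clock: 8.03
eef_pos: [394.3, -310.6, 53.9]
tcp_rot: [-3.141, 0.001, -3.141]
contact_force: [-0.7, 1.7, 2.7]
opening: 0.283
grasp_force: 60.3
```

Emit:
step_arm([
  {"claw": 26,"delta_pos": [0,0,0],"turn": 0},
  {"claw": 32,"delta_pos": [0,0,0],"turn": 0},
  {"claw": 50,"delta_pos": [0,0,0],"turn": 0},
  {"claw": 85,"delta_pos": [0,0,0],"turn": 0},
  {"claw": 85,"delta_pos": [0,0,0],"turn": 0},
  {"claw": 85,"delta_pos": [0,0,-15],"turn": 0},
  {"claw": 85,"delta_pos": [0,0,-30],"turn": 0},
  {"claw": 85,"delta_pos": [0,0,-35],"turn": 0},
])

```text
clock: 8.7
eef_pos: [392.8, -309.4, 132.9]
tcp_rot: [3.139, -0.003, -3.141]
contact_force: [1.0, -0.5, -0.4]
opening: 0.995
grasp_force: 0.0
```

Emit:
step_arm([
  {"claw": 85,"delta_pos": [0,0,-20],"turn": 0},
  {"claw": 85,"delta_pos": [-12,22,0],"turn": 0},
  {"claw": 85,"delta_pos": [-15,28,0],"turn": 0},
  {"claw": 85,"delta_pos": [-15,28,0],"turn": 0},
  {"claw": 85,"delta_pos": [-15,28,0],"turn": 0},
  {"claw": 85,"delta_pos": [-15,28,0],"turn": 0},
  {"claw": 85,"delta_pos": [-15,28,0],"turn": 0},
  {"claw": 85,"delta_pos": [-15,28,0],"turn": 0},
])

```text
clock: 9.37
eef_pos: [496.4, -118.9, 153.6]
tcp_rot: [-3.141, 0.0, -3.141]
contact_force: [0.6, -0.3, 0.2]
opening: 0.996
grasp_force: 0.0
```

Emit:
step_arm([
  {"claw": 85,"delta_pos": [-15,28,0],"turn": 0},
  {"claw": 85,"delta_pos": [-15,28,0],"turn": 0},
  {"claw": 85,"delta_pos": [-15,28,0],"turn": 0},
  {"claw": 85,"delta_pos": [-15,28,0],"turn": 0},
  {"claw": 85,"delta_pos": [-15,28,0],"turn": 0},
  {"claw": 85,"delta_pos": [-10,20,0],"turn": 0},
  {"claw": 85,"delta_pos": [0,0,0],"turn": 0},
  {"claw": 85,"delta_pos": [0,0,0],"turn": 0},
])

```text
clock: 10.03
eef_pos: [581.0, 40.6, 153.2]
tcp_rot: [-3.141, -0.0, -3.139]
contact_force: [0.0, -0.4, 1.2]
opening: 0.996
grasp_force: 0.0
```

```bash
python3 - <<'E'
from h import *
f=grab_frame("top"); s=grab_frame("side"); save(s,"s5.png")
print(sense()["eef_pos"])
E
```

```text
[580.26455061  39.12045506 153.19577854]
```

View pics/s5.png

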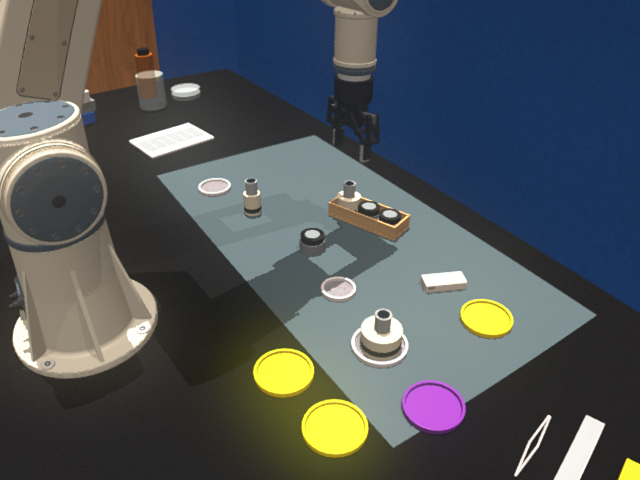

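The large lens stands in the wide dish at side (381,345), and the others are undisturbed. Refining the medium neck's position from the first top picture.

```bash
python3 - <<'E'
from h import *
f=grab_frame("top"); s=grab_frame("side")
for F,im,(x,y) in((f,cv2.imread("pics/top1.png")[:,:,::-1],(259,167)),(s,s["img"],(349,185))):
  for th in(75,90,105):
    w=im[y-7:y+8,x-7:x+8].max(2)<th
    n,l,st,c=cv2.connectedComponentsWithStats(w.astype(np.uint8))
    i=1+np.argmax(st[1:,4]); p=c[i]+[x-7,y-7]; print(th,p,st[i,4],ray(F,p,77))
E
```

```text
75 [260.58333333 173.16666667] 12 [579.16753957  49.1912586   77.        ]
90 [257.60714286 166.39285714] 56 [593.75117114  55.34487765  77.        ]
105 [257.70491803 166.19672131] 61 [594.16450263  55.14335573  77.        ]
75 [348.70588235 183.11764706] 17 [593.08569241  54.6625289   77.        ]
90 [348.82608696 183.13043478] 23 [593.27264263  54.47656955  77.        ]
105 [348.96153846 182.92307692] 26 [594.0836628   55.09434674  77.        ]
```

Emit:
step_arm([
  {"claw": 85,"delta_pos": [-13.4,15.9,0],"turn": 0},
  {"claw": 85,"delta_pos": [0,0,20],"turn": 0},
  {"claw": 85,"delta_pos": [0,0,20],"turn": 0},
  {"claw": 85,"delta_pos": [0,0,10],"turn": 0},
  {"claw": 85,"delta_pos": [0,0,0],"turn": 0},
  {"claw": 85,"delta_pos": [0,0,0],"turn": 0},
])

```text
clock: 10.73
eef_pos: [593.9, 54.9, 103.4]
tcp_rot: [-3.141, -0.001, 3.141]
contact_force: [0.2, 1.1, -0.2]
opening: 0.992
grasp_force: 0.0
```

Emit:
step_arm([
  {"claw": 85,"delta_pos": [0,0,20],"turn": 0},
  {"claw": 85,"delta_pos": [0,0,15],"turn": 0},
  {"claw": 85,"delta_pos": [0,0,9],"turn": 0},
  {"claw": 85,"delta_pos": [0,0,0],"turn": 0},
  {"claw": 60,"delta_pos": [0,0,0],"turn": 0},
  {"claw": 40,"delta_pos": [0,0,0],"turn": 0},
  {"claw": 30,"delta_pos": [0,0,0],"turn": 0},
  {"claw": 30,"delta_pos": [0,0,0],"turn": 0},
])

```text
clock: 11.4
eef_pos: [594.9, 55.6, 60.4]
tcp_rot: [3.141, 0.001, -3.141]
contact_force: [0.6, 0.3, -0.1]
opening: 0.446
grasp_force: 0.0
```

Emit:
step_arm([
  {"claw": 25,"delta_pos": [0,0,0],"turn": 0},
  {"claw": 15,"delta_pos": [0,0,0],"turn": 0},
  {"claw": 10,"delta_pos": [0,0,0],"turn": 0},
  {"claw": 10,"delta_pos": [0,0,0],"turn": 0},
  {"claw": 10,"delta_pos": [0,0,0],"turn": 0},
])

```text
clock: 11.82
eef_pos: [594.7, 55.5, 60.4]
tcp_rot: [-3.141, 0.001, -3.141]
contact_force: [-1.5, -1.7, 5.2]
opening: 0.283
grasp_force: 58.5
```

Emit:
step_arm([
  {"claw": 10,"delta_pos": [0,0,-3],"turn": 0},
  {"claw": 10,"delta_pos": [0,0,-5],"turn": 0},
  {"claw": 10,"delta_pos": [0,0,-8],"turn": 0},
  {"claw": 10,"delta_pos": [0,0,-8],"turn": 0},
  {"claw": 10,"delta_pos": [0,0,-8],"turn": 0},
  {"claw": 10,"delta_pos": [0,0,-8],"turn": 0},
  {"claw": 10,"delta_pos": [0,0,0],"turn": 0},
  {"claw": 10,"delta_pos": [0,0,0],"turn": 0},
])

```text
clock: 12.48
eef_pos: [594.8, 55.6, 100.3]
tcp_rot: [3.141, 0.001, -3.141]
contact_force: [-0.3, 0.1, -1.9]
opening: 0.281
grasp_force: 59.0
```

```bash
python3 - <<'E'
from h import *
f=grab_frame("top"); s=grab_frame("side")
a=cv2.resize(f["img"][110:210,230:330],(400,400)); b=cv2.resize(s["img"][130:250,310:430],(400,400))
cv2.imwrite("pics/c6.png",np.hstack([a,b])[:,:,::-1]); print(sense()["eef_pos"],sense()["contact_force"])
E
```

```text
[594.0822908   55.58118944  99.34838768] [ 0.42627864 -1.34397421 -3.50452056]
```

View pics/c6.png

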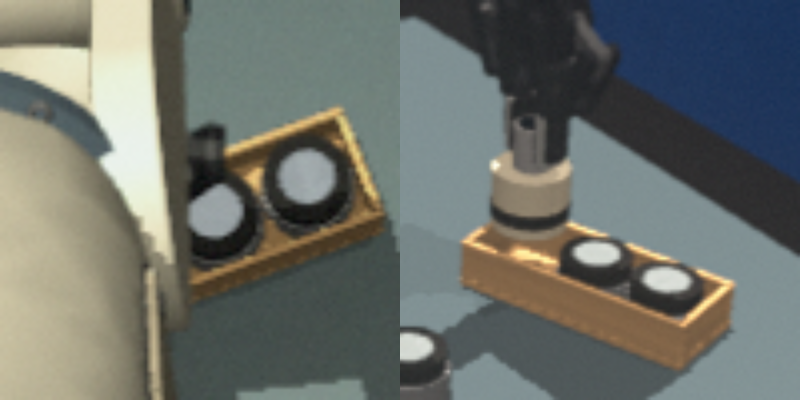

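The medium lens is out upright and both eyepieces are undisturbed. Moving up and over to the middle dish.

Emit:
step_arm([
  {"claw": 10,"delta_pos": [0,0,-15],"turn": 0},
  {"claw": 10,"delta_pos": [0,0,-25],"turn": 0},
  {"claw": 10,"delta_pos": [0,0,-25],"turn": 0},
  {"claw": 10,"delta_pos": [0,0,-10],"turn": 0},
  {"claw": 10,"delta_pos": [8,10,0],"turn": 0},
  {"claw": 10,"delta_pos": [14,18,0],"turn": 0},
  {"claw": 10,"delta_pos": [16,21,0],"turn": 0},
  {"claw": 10,"delta_pos": [16,21,0],"turn": 0},
])

```text
clock: 13.25
eef_pos: [538.3, 126.2, 172.8]
tcp_rot: [-3.141, -0.002, 3.141]
contact_force: [-0.7, 0.8, -2.7]
opening: 0.286
grasp_force: 59.2
```

Emit:
step_arm([
  {"claw": 10,"delta_pos": [16,21,0],"turn": 0},
  {"claw": 10,"delta_pos": [16,21,0],"turn": 0},
  {"claw": 10,"delta_pos": [16,21,0],"turn": 0},
  {"claw": 10,"delta_pos": [16,21,0],"turn": 0},
  {"claw": 10,"delta_pos": [16,21,0],"turn": 0},
  {"claw": 10,"delta_pos": [16,21,0],"turn": 0},
  {"claw": 10,"delta_pos": [16,21,0],"turn": 0},
  {"claw": 10,"delta_pos": [16,21,0],"turn": 0},
])

```text
clock: 13.92
eef_pos: [409.9, 294.1, 172.9]
tcp_rot: [-3.14, -0.002, -3.141]
contact_force: [-0.2, 0.2, -3.1]
opening: 0.287
grasp_force: 59.2
```

Emit:
step_arm([
  {"claw": 10,"delta_pos": [14,18,0],"turn": 0},
  {"claw": 10,"delta_pos": [8,10,0],"turn": 0},
  {"claw": 10,"delta_pos": [0,0,0],"turn": 0},
  {"claw": 10,"delta_pos": [0,0,0],"turn": 0},
])

```text
clock: 14.25
eef_pos: [388.9, 321.5, 173.3]
tcp_rot: [-3.14, -0.001, -3.139]
contact_force: [0.6, -0.3, -2.3]
opening: 0.281
grasp_force: 59.4
```

Emit:
step_arm([
  {"claw": 10,"delta_pos": [0,1,15],"turn": 0},
  {"claw": 10,"delta_pos": [0,0,25],"turn": 0},
  {"claw": 10,"delta_pos": [0,0,25],"turn": 0},
  {"claw": 10,"delta_pos": [0,0,15],"turn": 0},
  {"claw": 10,"delta_pos": [0,0,5],"turn": 0},
  {"claw": 10,"delta_pos": [0,0,0],"turn": 0},
  {"claw": 10,"delta_pos": [0,0,0],"turn": 0},
])

```text
clock: 14.83
eef_pos: [390.6, 322.2, 89.6]
tcp_rot: [-3.141, -0.0, 3.141]
contact_force: [-0.9, 1.2, -3.2]
opening: 0.282
grasp_force: 59.4
```

```bash
python3 - <<'E'
from h import *
f=grab_frame("top"); s=grab_frame("side")
a=cv2.resize(f["img"][220:320,90:190],(400,400)); b=cv2.resize(s["img"][110:230,160:280],(400,400))
cv2.imwrite("pics/c7.png",np.hstack([a,b])[:,:,::-1]); print(sense()["eef_pos"],sense()["contact_force"])
E
```

```text
[391.07016489 322.82542596  90.44918741] [-0.68375442  0.66716279 -2.43863205]
```

View pics/c7.png

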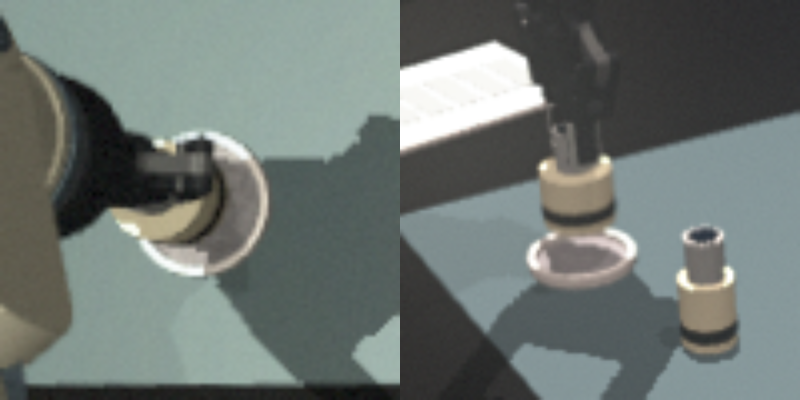

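The medium lens is upright over the middle dish, at side-crop (577,190) above (580,255). Lowering.

Emit:
step_arm([
  {"claw": 10,"delta_pos": [0,0,12],"turn": 0},
  {"claw": 10,"delta_pos": [0,0,10],"turn": 0},
  {"claw": 10,"delta_pos": [0,0,5],"turn": 0},
  {"claw": 10,"delta_pos": [0,0,2],"turn": 0},
  {"claw": 10,"delta_pos": [0,0,1],"turn": 0},
  {"claw": 10,"delta_pos": [0,0,0],"turn": 0},
  {"claw": 10,"delta_pos": [0,0,0],"turn": 0},
])

```text
clock: 15.52
eef_pos: [390.5, 322.7, 59.8]
tcp_rot: [3.141, 0.0, -3.141]
contact_force: [0.5, -1.1, -4.1]
opening: 0.282
grasp_force: 59.6
```

Emit:
step_arm([
  {"claw": 10,"delta_pos": [0,0,0.8],"turn": 0},
  {"claw": 10,"delta_pos": [0,0,0],"turn": 0},
  {"claw": 10,"delta_pos": [0,0,0],"turn": 0},
])

```text
clock: 15.77
eef_pos: [390.6, 322.8, 59.3]
tcp_rot: [3.141, 0.001, -3.141]
contact_force: [-1.3, -2.4, 5.9]
opening: 0.281
grasp_force: 60.4
```

Emit:
step_arm([
  {"claw": 26,"delta_pos": [0,0,0],"turn": 0},
  {"claw": 32,"delta_pos": [0,0,0],"turn": 0},
  {"claw": 50,"delta_pos": [0,0,0],"turn": 0},
  {"claw": 85,"delta_pos": [0,0,0],"turn": 0},
  {"claw": 85,"delta_pos": [0,0,0],"turn": 0},
  {"claw": 85,"delta_pos": [0,0,-15],"turn": 0},
  {"claw": 85,"delta_pos": [0,0,-30],"turn": 0},
  {"claw": 85,"delta_pos": [0,0,-30],"turn": 0},
])

```text
clock: 16.43
eef_pos: [389.4, 321.9, 133.6]
tcp_rot: [-3.14, -0.002, -3.141]
contact_force: [1.9, 0.1, -0.5]
opening: 0.994
grasp_force: 0.0
```

Emit:
step_arm([
  {"claw": 85,"delta_pos": [0,0,-20],"turn": 0},
  {"claw": 85,"delta_pos": [-4,-22,0],"turn": 0},
  {"claw": 85,"delta_pos": [-5,-28,0],"turn": 0},
  {"claw": 85,"delta_pos": [-5,-28,0],"turn": 0},
  {"claw": 85,"delta_pos": [-5,-28,0],"turn": 0},
  {"claw": 85,"delta_pos": [-5,-28,0],"turn": 0},
  {"claw": 85,"delta_pos": [-2,-14,0],"turn": 0},
  {"claw": 85,"delta_pos": [0,0,0],"turn": 0},
])

```text
clock: 17.1
eef_pos: [416.3, 172.3, 153.7]
tcp_rot: [-3.141, -0.0, 3.14]
contact_force: [-0.3, 0.4, 0.5]
opening: 0.989
grasp_force: 0.0
```

```bash
python3 - <<'E'
from h import *
f=grab_frame("top"); s=grab_frame("side")
for F,im,(x,y),r in((f,cv2.imread("pics/top1.png")[:,:,::-1],(199,253),5),(s,s["img"],(251,182),6)):
  for th in(75,90,105):
    w=im[y-r:y+r+1,x-r:x+r+1].max(2)<th
    n,l,st,c=cv2.connectedComponentsWithStats(w.astype(np.uint8))
    i=1+np.argmax(st[1:,4]); p=c[i]+[x-r,y-r]; print(th,p,st[i,4],ray(F,p,80))
a=cv2.resize(f["img"][220:320,100:230],(400,308)); b=cv2.resize(s["img"][110:230,160:280],(308,308))
cv2.imwrite("pics/c8.png",np.hstack([a,b])[:,:,::-1]); print(sense()["eef_pos"],sense()["contact_force"])
E
```

```text
75 [204. 258.] 1 [406.0975384  163.45141798  80.        ]
90 [198.53061224 252.30612245] 49 [417.80029231 174.74770515  80.        ]
105 [198.40384615 252.38461538] 52 [417.64609117 175.00522828  80.        ]
75 [250.42857143 180.19047619] 21 [417.10668005 175.24032733  80.        ]
90 [250.29166667 180.29166667] 24 [416.64037818 174.98052627  80.        ]
105 [250.28571429 180.39285714] 28 [416.41426706 174.56714081  80.        ]
[416.51428393 174.45481734 153.79261823] [-0.63454059  0.55525456  0.31495938]
```

View pics/c8.png

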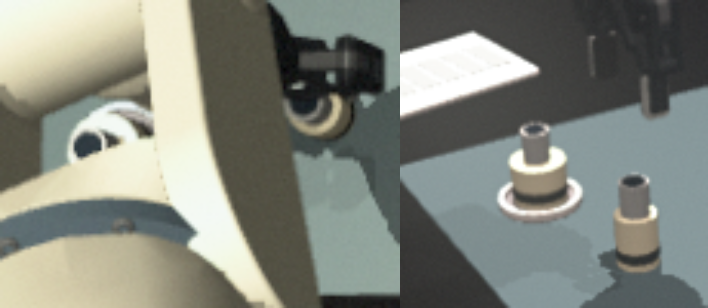

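The medium lens stands in its dish at crop (540,190). The gripper is over the small lens, so I'm going down to grip.

Emit:
step_arm([
  {"claw": 85,"delta_pos": [-0.5,0.4,15],"turn": 0},
  {"claw": 85,"delta_pos": [0,0,25],"turn": 0},
  {"claw": 85,"delta_pos": [0,0,25],"turn": 0},
  {"claw": 85,"delta_pos": [0,0,18],"turn": 0},
  {"claw": 85,"delta_pos": [0,0,9],"turn": 0},
  {"claw": 85,"delta_pos": [0,0,0],"turn": 0},
  {"claw": 60,"delta_pos": [0,0,0],"turn": 0},
  {"claw": 40,"delta_pos": [0,0,0],"turn": 0},
])

```text
clock: 17.87
eef_pos: [417.5, 175.6, 62.5]
tcp_rot: [3.141, 0.001, -3.141]
contact_force: [0.4, 0.3, 0.3]
opening: 0.743
grasp_force: 0.0
```

Emit:
step_arm([
  {"claw": 30,"delta_pos": [0,0,0],"turn": 0},
  {"claw": 25,"delta_pos": [0,0,0],"turn": 0},
  {"claw": 15,"delta_pos": [0,0,0],"turn": 0},
  {"claw": 10,"delta_pos": [0,0,0],"turn": 0},
  {"claw": 10,"delta_pos": [0,0,0],"turn": 0},
  {"claw": 10,"delta_pos": [0,0,0],"turn": 0},
])

```text
clock: 18.37
eef_pos: [417.4, 175.2, 62.6]
tcp_rot: [3.141, 0.001, 3.142]
contact_force: [-1.4, -0.2, 7.7]
opening: 0.284
grasp_force: 58.4
```

Emit:
step_arm([
  {"claw": 10,"delta_pos": [0,0,-8],"turn": 0},
  {"claw": 10,"delta_pos": [0,0,-20],"turn": 0},
  {"claw": 10,"delta_pos": [0,0,-25],"turn": 0},
  {"claw": 10,"delta_pos": [0,0,-25],"turn": 0},
  {"claw": 10,"delta_pos": [0,0,-15],"turn": 0},
  {"claw": 10,"delta_pos": [0,-10,0],"turn": 0},
  {"claw": 10,"delta_pos": [0,-18,0],"turn": 0},
  {"claw": 10,"delta_pos": [0,-25,0],"turn": 0},
])

```text
clock: 19.03
eef_pos: [416.6, 121.7, 154.7]
tcp_rot: [3.141, 0.001, -3.14]
contact_force: [0.6, -1.3, -1.9]
opening: 0.279
grasp_force: 59.1
```

Emit:
step_arm([
  {"claw": 10,"delta_pos": [0,-25,0],"turn": 0},
  {"claw": 10,"delta_pos": [0,-25,0],"turn": 0},
  {"claw": 10,"delta_pos": [0,-25,0],"turn": 0},
  {"claw": 10,"delta_pos": [0,-25,0],"turn": 0},
  {"claw": 10,"delta_pos": [0,-25,0],"turn": 0},
  {"claw": 10,"delta_pos": [0,-25,0],"turn": 0},
  {"claw": 10,"delta_pos": [0,-25,0],"turn": 0},
  {"claw": 10,"delta_pos": [0,-25,0],"turn": 0},
])

```text
clock: 19.7
eef_pos: [415.7, -79.7, 154.0]
tcp_rot: [3.142, -0.001, -3.142]
contact_force: [0.5, 0.0, -1.5]
opening: 0.284
grasp_force: 59.1
```

Emit:
step_arm([
  {"claw": 10,"delta_pos": [0,-25,0],"turn": 0},
  {"claw": 10,"delta_pos": [0,-25,0],"turn": 0},
  {"claw": 10,"delta_pos": [0,-18,0],"turn": 0},
  {"claw": 10,"delta_pos": [0,-12,0],"turn": 0},
  {"claw": 10,"delta_pos": [0,0,0],"turn": 0},
  {"claw": 10,"delta_pos": [0,0,0],"turn": 0},
  {"claw": 10,"delta_pos": [0,0,0],"turn": 0},
])

```text
clock: 20.28
eef_pos: [416.1, -157.7, 154.2]
tcp_rot: [3.141, -0.001, 3.141]
contact_force: [-0.2, -0.1, -0.8]
opening: 0.281
grasp_force: 59.2
```

Emit:
step_arm([
  {"claw": 10,"delta_pos": [-3.6,0.4,15],"turn": 0},
  {"claw": 10,"delta_pos": [0,0,25],"turn": 0},
  {"claw": 10,"delta_pos": [0,0,15],"turn": 0},
  {"claw": 10,"delta_pos": [0,0,5],"turn": 0},
  {"claw": 10,"delta_pos": [0,0,0],"turn": 0},
  {"claw": 10,"delta_pos": [0,0,0],"turn": 0},
])

```text
clock: 20.78
eef_pos: [420.5, -157.2, 94.9]
tcp_rot: [3.141, -0.0, -3.141]
contact_force: [0.9, -0.2, -1.0]
opening: 0.284
grasp_force: 59.2
```

```bash
python3 - <<'E'
from h import *
f=grab_frame("top"); s=grab_frame("side")
a=cv2.resize(f["img"][200:300,310:410],(400,400)); b=cv2.resize(s["img"][210:330,280:400],(400,400))
cv2.imwrite("pics/c9.png",np.hstack([a,b])[:,:,::-1]); print(sense()["eef_pos"],sense()["contact_force"])
E
```

```text
[ 421.11842405 -157.65931733   95.55811634] [-0.4731461   0.22064133 -1.24483323]
```

View pics/c9.png

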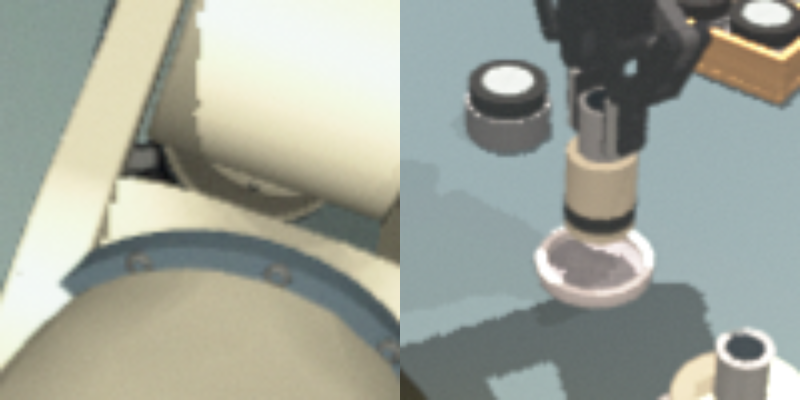

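The small lens is upright above the narrow dish at crop (600,230). Lowering.

Emit:
step_arm([
  {"claw": 10,"delta_pos": [1,0,12],"turn": 0},
  {"claw": 10,"delta_pos": [0,0,9],"turn": 0},
  {"claw": 10,"delta_pos": [0,0,4],"turn": 0},
  {"claw": 10,"delta_pos": [0,0,2],"turn": 0},
  {"claw": 10,"delta_pos": [0,0,1],"turn": 0},
  {"claw": 10,"delta_pos": [0,0,0],"turn": 0},
  {"claw": 10,"delta_pos": [0,0,0],"turn": 0},
])

```text
clock: 21.47
eef_pos: [419.7, -157.8, 66.9]
tcp_rot: [-3.141, 0.0, -3.141]
contact_force: [-0.2, -0.0, -1.1]
opening: 0.283
grasp_force: 59.4
```

Emit:
step_arm([
  {"claw": 10,"delta_pos": [0,0,0.8],"turn": 0},
  {"claw": 10,"delta_pos": [0,0,0],"turn": 0},
  {"claw": 10,"delta_pos": [0,0,0],"turn": 0},
])

```text
clock: 21.72
eef_pos: [419.9, -157.8, 66.6]
tcp_rot: [-3.141, 0.001, -3.141]
contact_force: [-1.9, 1.6, 7.6]
opening: 0.281
grasp_force: 60.5
```

Emit:
step_arm([
  {"claw": 26,"delta_pos": [0,0,0],"turn": 0},
  {"claw": 32,"delta_pos": [0,0,0],"turn": 0},
  {"claw": 50,"delta_pos": [0,0,0],"turn": 0},
  {"claw": 85,"delta_pos": [0,0,0],"turn": 0},
  {"claw": 85,"delta_pos": [0,0,0],"turn": 0},
  {"claw": 85,"delta_pos": [0,0,-15],"turn": 0},
  {"claw": 85,"delta_pos": [0,0,-30],"turn": 0},
  {"claw": 85,"delta_pos": [0,0,-30],"turn": 0},
])

```text
clock: 22.38
eef_pos: [418.4, -157.3, 140.9]
tcp_rot: [3.141, -0.003, -3.141]
contact_force: [0.9, 0.2, -0.3]
opening: 0.993
grasp_force: 0.0
```

Emit:
step_arm([
  {"claw": 85,"delta_pos": [0,0,-30],"turn": 0},
  {"claw": 85,"delta_pos": [0,0,-30],"turn": 0},
  {"claw": 85,"delta_pos": [-15,15,0],"turn": 0},
  {"claw": 85,"delta_pos": [-25,25,0],"turn": 0},
  {"claw": 85,"delta_pos": [-20,25,0],"turn": 0},
  {"claw": 85,"delta_pos": [0,10,0],"turn": 0},
  {"claw": 85,"delta_pos": [0,0,0],"turn": 0},
  {"claw": 85,"delta_pos": [0,0,0],"turn": 0},
])

```text
clock: 23.05
eef_pos: [478.7, -82.4, 200.5]
tcp_rot: [-3.141, -0.001, -3.14]
contact_force: [-0.5, 0.0, -0.2]
opening: 0.995
grasp_force: 0.0
```

```bash
python3 - <<'E'
from h import *
s=grab_frame("side"); save(s,"s10.png"); print(sense()["eef_pos"],abs(sense()["qvel"]).max())
E
```

```text
[478.54522426 -82.91872573 200.53020102] 0.01800349656859015
```

View pics/s10.png

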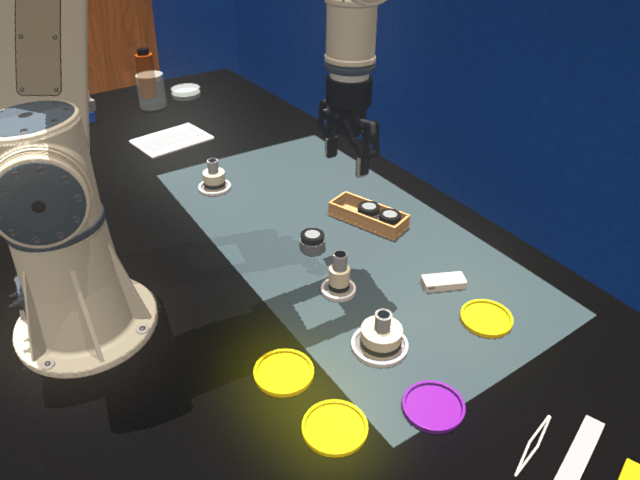

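All three lenses stand upright in their dishes: large (381,345), small (339,290) and medium (214,187). The eyepieces have not moved, and the arm is clear.

```bash
python3 -c "
from rig import *
print(sign_off())"
```

```text
the job is handed in; nothing more can be done
None
```

The large, medium and small objective lenses each stand upright in their own dish, the eyepieces were left where they stood, and the job was handed in at about 23 s of the 90 s allowed.

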